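# Index, lock and load a parts carousel in a bicycle workshop

### The arm

A 6-joint arm with a two-finger parallel gripper is mounted at the origin on the work surface. World frame = base frame: x ahead of the robot, y to its left, z up, the work surface at z = 0. Lengths are in m, angles in rad, forces in N, time in s.
With the tool pointing down it reaches from about 0.35 to 0.775 m from the base axis. Payload 7.3 kg.
Tool frame: the origin (TCP) lies midway between the tips of the shut fingers; the grasp point (between the pads) lies 19 mm behind it (pinch_z is the distance from the TCP to the grasp point, in m); z points along the fingers, y is the line along which they close (so a half turn about z gives the same grasp; the last joint's range is limited). The gripper opens to 92 mm and grips with 3 to 60 N. Pads are 19 mm wide; open, the fingers measure 130 mm over their backs; the gripper's body (75 mm by 190 mm) begins 47 mm behind the grasp point.
Start: joints at [-0.146, 0.342, 1.524, -0, 1.275, -0.146], TCP at [0.525, 0, 0.227] pointing down, gripper open.
Joint ranges: [-2.53, 2.53], [-0.77, 2.02], [0.04, 2.7], [-1, 4.14], [0.28, 2.66], [-3.11, 3.11]. Speed limits (rad/s): [2.57, 2.57, 3.14, 3.14, 3.14, 3.14].

### API

Orientations are given as a unit quaternion [w, x, y, z].
In Python, from workcell import read_state, grab_frame, camera_info, job_done, pinch_z gives the robot as it stands. The module is installed in compiled form; this text tells all that it offers.
- The arm moves only by the tool jog_arm, never from a script. Its argument "motion" is a list of rows, each a list of 3 entries, a list of its own where there are three numbers: the shift along the world's x, y, z in cm, then the turn about the world's z in degrees, then the closure, from -1 (fully open) to 1 (shut). In form: [[[x, y, z], twist, hand], ...]. A call has 1 to 8 rows; each row shifts and turns the commanded pose from where the row before left it; what a row does not reach is not made up. A row lasts 1/10 s, in which the tool goes at most 50 mm and 8.59 degrees, less where a joint would pass 70% of its speed; a pose out of reach is approached as far as the arm can. A call is refused whole if a number of a shift passes 5 or a number of a turn 8.59, either way. A call with a gripper value outside its range is refused whole. The fingers move at their own pace and stop on an object; "grip_force" is the grip in N (left out, the last holds). Time passes only in rows, so rows that do not move let the fingers close. It gives the time, the measured TCP pose, the force, the opening and the grip force at its end, in the units of the state.
- read_state(): the state, without advancing time (a new reading comes with each control period).
- grab_frame(name): name is "scene" or "side" or "wrist"; returns (picture, depth): 400x640x3 uint8, red, green, blue; 400x640 float32, m along the optical axis (not along the pixel's ray), 0 where there is no reading.
- camera_info(name): a dict with "fovy" (degrees; the focal length in pixels is half the picture's height over the tangent of half this angle, whatever the lens; pixels are square), "cx", "cy" (the principal point, pixels), "k1" (the pictures are not rectified: a ray, as slopes to the right and down, at radius r is drawn at 1 + k1 r^2 times it, then the intrinsics apply), "world_from_camera" (4x4, takes a point from camera to world coordinates); the wrist camera has in their place "mount" (4x4, takes a point from camera to tool coordinates, whose origin is the TCP and whose axes are the flange's). Camera axes: x right, y up, looking along -z (the intrinsics and any distortion apply to the point x, -y, -z); pixel columns grow to the right and rows downward; lengths in m; the calibration is good to about 2 mm. A picture is of the moment at which its call begins: read the wrist's pose just before it. camera_info takes no time and is no camera call.
- job_done(): hands the job in; it is judged then, once.
The state is a dict: "t": time; "joint_positions": joint angles; "qd": joint speeds; "effort": joint torques, N m; "position": TCP position; "eef_rot": TCP orientation; "wrist_force": force on the tool from outside, world axes, zero at the start; "torque": the same for the moment, N m; "grip_width": opening from 0.0 (shut) to 1.0 (fully open); "finger_force": force on a finger pad.
Only numpy, scipy, OpenCV 4.12 (cv2) and the standard library are available. Lean on these libraries where they do the work, as an engineer would, in place of code of your own. Each camera call takes 0.05 s, during which the arm holds its last target. There are 200 camera calls.

### The job

Turn the carousel by its rim pegs until the yellow tray faces the front, loosen the clamp knob, push the index bar fully into the notch there and turn the clamp knob fully tight again. Once the carousel is locked, lay every salmon-red brake pad from the bench in the yellow tray, each flat on the tray's floor within its walls, none on top of another or on end. Leave the bottle, mug and spanner where they are.

Things in the scene. Friction and masses are not known exactly. Their poses are not given: they have to be found in the camera images.
- carousel: Fixed stand of a bench-top parts carousel. Origin: on the turntable's axis, at bench height. Its -x axis is the carousel's FRONT (towards the robot, but yawed up to 0.12 rad). Along its +y axis runs a guide arm with an index bar and a blue bridge over it: 45 mm (x) by 44 mm (y), centred 235 mm out, top 40 mm above the bench.
- turntable (a joint): Turntable angle, rad, growing counter-clockwise seen from above, endless; 0 (or a multiple of 2 pi) = yellow tray at the front. Aluminium disc of radius 172 mm, top 26 mm above the bench; light friction of 0.1 N m, stays where left. It carries four shallow trays 90 degrees apart: the marked yellow one and three grey ones with fixed stock up to 10 mm high; a 12 mm high hub in the middle.
- tray (a point): Centre of the yellow tray's floor, 106 mm from the turntable's axis, 26 mm above the bench. Axes turn with the turntable: x along the radius, pointing in to the axis; y along the rim; z up. Inside the tray measures 100 mm (x) by 104 mm (y); its walls are 4 mm thick and 8 mm high.
- bar (a joint): Index bar, m: 0 = withdrawn, 0.030 = fully in. Slides along the carousel's -y to the turntable; rubs with 1.5 N when the clamp is loose, held by about 15 N when tight. Starts withdrawn, clamped. Its 22 mm round nose fits the 26 mm notches (one by each tray) in a steel ring round the disc, 184 mm from the axis; it centres the turntable if the notch is within 8 mm, else stops halfway against the ring.
- bar_post (a point): Middle of the upright red post on the outer end of the index bar, 345 mm from the turntable's axis when withdrawn; post 14 mm in diameter, from 29 to 65 mm above the bench; it moves with the bar. Push it towards the turntable.
- clamp (a joint): Clamp knob on the bridge over the bar, in rad, growing as it is turned CLOCKWISE seen from above: 0 = fully loose (end stop), 1.4 = fully tight (end stop). Below about 0.6 the bar is free, above that it is pressed more and more. Turning takes up to about 0.25 N m; it stays where it is left. Starts tight.
- clamp_grip (a point): Middle of the black clamp knob's grip, on its turning axis, 57 mm above the bench: an upright bar 46 mm long, 12 mm thick, 20 mm high (47 to 67 mm above the bench, sinking 2.5 mm when tightened). Its 46 mm length lies along this point's x axis, its 12 mm thickness along y; both turn with the knob. When loose (0) the length lies along the carousel's x.
- oil: White oil bottle with a red cap, 52 mm in diameter, 150 mm high, origin at the underside. Leave alone.
- mug: Blue mug, 76 mm in diameter, 90 mm high, origin at the underside. Leave alone.
- spanner: Spanner with a blue handle, 180 mm long, lying, origin under its middle. Leave alone.
- pad1_mid (a point): Centre of a salmon-red brake pad with a dark steel strip on its back, a block 44 mm long (x), 18 mm wide (y), 22 mm high (z), 25 to 50 g; lies on the bench beside the carousel. Absent (None from the start) in some runs.
- pad2_mid (a point): Centre of a salmon-red brake pad with a dark steel strip on its back, a block 44 mm long (x), 18 mm wide (y), 22 mm high (z), 25 to 50 g; lies on the bench beside the carousel. Absent (None from the start) in some runs.
- pad3_mid (a point): Centre of a salmon-red brake pad with a dark steel strip on its back, a block 44 mm long (x), 18 mm wide (y), 22 mm high (z), 25 to 50 g; lies on the bench beside the carousel. Absent (None from the start) in some runs.
- pad4_mid (a point): Centre of a salmon-red brake pad with a dark steel strip on its back, a block 44 mm long (x), 18 mm wide (y), 22 mm high (z), 25 to 50 g; lies on the bench beside the carousel. Absent (None from the start) in some runs.
- pad5_mid (a point): Centre of a salmon-red brake pad with a dark steel strip on its back, a block 44 mm long (x), 18 mm wide (y), 22 mm high (z), 25 to 50 g; lies on the bench beside the carousel. Absent (None from the start) in some runs.
- peg1 (a point): Middle of an upright red rim peg of the turntable, 45 degrees counter-clockwise from the yellow tray: 14 mm in diameter, 46 mm high (26 to 72 mm above the bench), 150 mm from the axis. Push it to turn the turntable.
- peg2 (a point): Middle of an upright red rim peg of the turntable, 135 degrees counter-clockwise from the yellow tray: 14 mm in diameter, 46 mm high (26 to 72 mm above the bench), 150 mm from the axis. Push it to turn the turntable.
- peg3 (a point): Middle of an upright red rim peg of the turntable, 225 degrees counter-clockwise from the yellow tray: 14 mm in diameter, 46 mm high (26 to 72 mm above the bench), 150 mm from the axis. Push it to turn the turntable.
- peg4 (a point): Middle of an upright red rim peg of the turntable, 315 degrees counter-clockwise from the yellow tray: 14 mm in diameter, 46 mm high (26 to 72 mm above the bench), 150 mm from the axis. Push it to turn the turntable.

How it is judged:
By the outcome, as a careful person would: the job done as asked, in the order asked, and still so for the second after the job is handed in, with the robot touching nothing.
Of pad1, pad2, pad3, pad4, pad5 only 2 to 4 are there at a start; the rules pass over those that are not, and their reading is None.
At some moment in a run one of pad1, pad2, pad3, pad4, pad5 may be knocked a few centimetres aside while the robot is not near it.
Once in a run the grip may slacken for a moment while it holds something.
It also fails if it takes over 210 s, if anything falls off the work surface, if the arm or the gripper's body presses on something with over 40 N, if the wrist force passes 120 N, or if a joint passes its speed limit or range.

## Working session

There is one attempt and no reset: what is moved stays moved. The work goes in short steps, Python scripts to look and compute and a tool call to move; the robot and the scene stay as the last step left them, time stands still between calls to the robot, and variables do not carry over. Pictures are saved under pics/ and viewed, at most 14 in all, crops included, and the job is handed in when it is done.

Besides the shell and the picture viewer there is one more tool, called as name(argument=value, ...) on one line, values as JSON. jog_arm: Moves the arm, as the interface text tells. Its arguments: {"type":"object","properties":{"motion":{"type":"array"},"grip_force":{"type":"number"}},"required":["motion"]}

```bash
mkdir -p pics; cat > h.py <<'E'
import numpy as np, cv2
from scipy.spatial.transform import Rotation as R
from workcell import *
def cam(name):
    c=camera_info(name)
    if name=="wrist":
        s=read_state(); T=np.eye(4); q=s["eef_rot"]
        T[:3,:3]=R.from_quat([q[1],q[2],q[3],q[0]]).as_matrix(); T[:3,3]=s["position"]
        T=T@np.array(c["mount"])
    else: T=np.array(c["world_from_camera"])
    img,d=grab_frame(name)
    f=200/np.tan(np.radians(c["fovy"])/2)
    return dict(img=img,d=d,T=T,f=f,cx=c["cx"],cy=c["cy"],k=c["k1"])
def rays(C,uv):
    uv=np.atleast_2d(uv).astype(float)
    xd=(uv-[C["cx"],C["cy"]])/C["f"]; x=xd.copy()
    for _ in range(20): x=xd/(1+C["k"]*(x**2).sum(1,keepdims=True))
    return np.c_[x[:,0],-x[:,1],-np.ones(len(x))]@C["T"][:3,:3].T
def onplane(C,uv,z):
    r=rays(C,uv); o=C["T"][:3,3]
    return o+r*((z-o[2])/r[:,2])[:,None]
def cloud(C):
    v,u=np.mgrid[0:400,0:640]; r=rays(C,np.c_[u.ravel(),v.ravel()])
    return (C["T"][:3,3]+r*C["d"].ravel()[:,None]).reshape(400,640,3)
def hsv(C): return cv2.cvtColor(C["img"],cv2.COLOR_RGB2HSV)
def save(C,n): cv2.imwrite("pics/"+n,cv2.cvtColor(C["img"],cv2.COLOR_RGB2BGR))
def blobs(C,mask,P,amin=40):
    n,l,st,ce=cv2.connectedComponentsWithStats(mask.astype(np.uint8))
    for i in range(1,n):
        if st[i,4]>=amin:
            p=P[l==i]; p=p[np.isfinite(p).all(1)]
            print(np.round(ce[i]),st[i,4],"med",np.round(np.median(p,0),3),"zmax",round(np.percentile(p[:,2],95),3), "hsv",np.median(hsv(C)[l==i],0))
E
cat > a.py <<'E'
from h import *
s=read_state(); print(s["t"],s["position"],s["eef_rot"],s["grip_width"],pinch_z)
for n in ["scene","side","wrist"]:
    C=cam(n); save(C,n+"0.png"); H=hsv(C); P=cloud(C); print(n,C["T"][:3,3])
    red=((H[...,0]<12)|(H[...,0]>172))&(H[...,1]>90)&(H[...,2]>60)
    blobs(C,red,P)
    print("yellow"); blobs(C,(abs(H[...,0].astype(int)-27)<7)&(H[...,1]>120)&(H[...,2]>80),P)
E
python3 a.py
```

```text
0.0 [5.24594905e-01 7.00078255e-05 2.26048768e-01] [-5.95224498e-04  7.07105055e-01  7.07108109e-01 -4.57350061e-04] 1.0037338477832483 0.0188
scene [ 1.22832309 -0.19421461  1.28228173]
[367. 157.] 75 med [0.434 0.178 0.014] zmax 0.022 hsv [  4. 182.  86.]
[394. 157.] 78 med [0.453 0.267 0.013] zmax 0.021 hsv [  4.  171.5 135.5]
[298. 165.] 42 med [ 0.447 -0.057  0.057] zmax 0.076 hsv [  0.  215.5  70.5]
[192. 195.] 76 med [ 0.469 -0.404  0.017] zmax 0.022 hsv [  4. 166. 145.]
[217. 196.] 84 med [ 0.487 -0.326  0.016] zmax 0.023 hsv [  4.  170.  135.5]
[353. 200.] 43 med [0.606 0.082 0.057] zmax 0.073 hsv [  1. 216.  71.]
[255. 212.] 40 med [ 0.587 -0.215  0.059] zmax 0.072 hsv [  0.  213.5  84. ]
[482. 257.] 3018 med [0.846 0.424 0.008] zmax 0.059 hsv [  0. 218. 101.]
[198. 241.] 77 med [ 0.693 -0.379  0.148] zmax 0.152 hsv [  0. 209. 156.]
yellow
[325. 185.] 1060 med [0.523 0.014 0.027] zmax 0.034 hsv [ 23. 190. 184.]
side [0.16283594 0.80421972 1.0022753 ]
[560. 113.] 139 med [-0.001 -0.75   0.107] zmax 0.11 hsv [ 11. 208.  89.]
[399. 150.] 79 med [ 0.459 -0.4    0.014] zmax 0.02
[... 610 characters left out ...]
329. 220.] 1060 med [0.523 0.012 0.026] zmax 0.034 hsv [ 22. 200. 163.]
wrist [0.52415759 0.08232929 0.38427126]
[224.  14.] 430 med [0.431 0.165 0.019] zmax 0.02 hsv [  5. 153. 130.]
[394. 100.] 259 med [0.596 0.082 0.071] zmax 0.073 hsv [  2. 159. 121.]
[242. 231.] 247 med [ 0.443 -0.054  0.066] zmax 0.073 hsv [  2. 127. 107.]
[506. 247.] 371 med [ 0.736 -0.074  0.061] zmax 0.072 hsv [  1. 135. 100.]
yellow
[313. 163.] 9554 med [0.52  0.013 0.027] zmax 0.035 hsv [ 26. 223. 221.]
[494. 315.] 150 med [0.572 0.028 0.312] zmax 0.314 hsv [ 21. 145. 104.]
[138. 323.] 62 med [0.476 0.026 0.313] zmax 0.314 hsv [ 21. 144. 102.]
[538. 351.] 996 med [0.581 0.021 0.318] zmax 0.321 hsv [ 21. 152.  87.]
```

View pics/scene0.png

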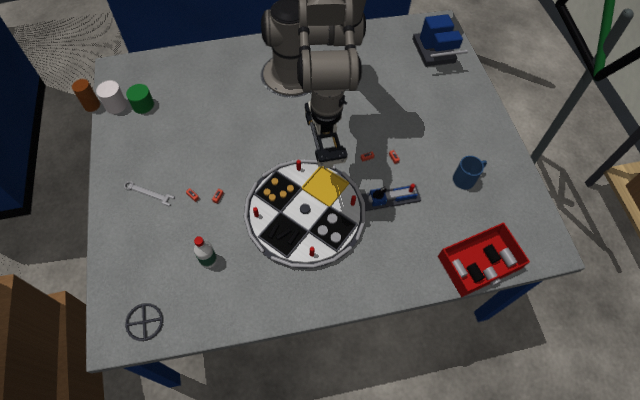

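View pics/side0.png

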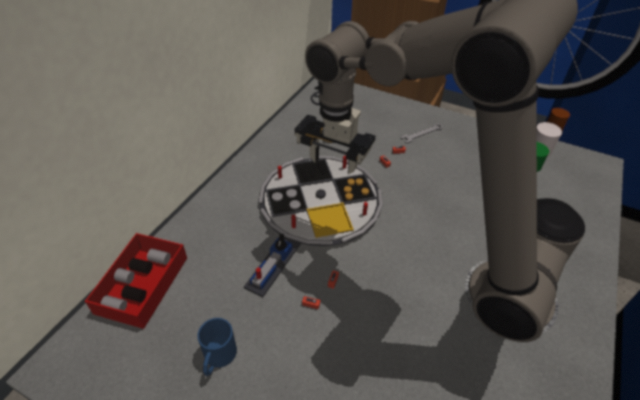

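View pics/wrist0.png

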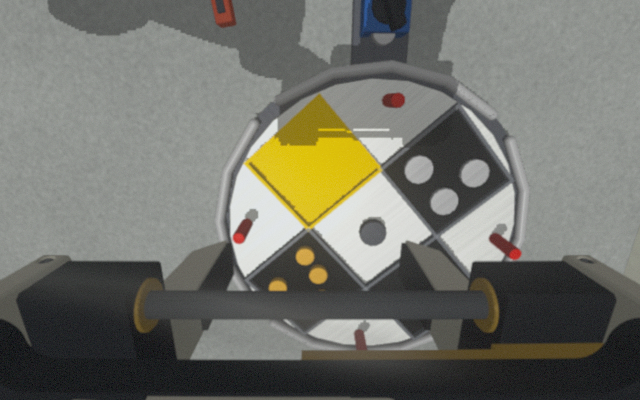

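Scene/side show four pads: two left near (0.43,0.18) and (0.45,0.27), two right near (0.47,-0.40) and (0.49,-0.33). The wrist view shows the yellow tray about 48° clockwise of the front, and peg4 at px (394,100). I'll straddle peg4.

jog_arm(motion=[[[2.4,2.8,0],0,-1],[[2.4,2.8,0],0,-1],[[2.4,2.7,0],0,-1],[[0,0,-3],0,-1],[[0,0,-3],0,-1],[[0,0,-3],0,-1],[[0,0,0],0,-1]], grip_force=8)

```text
t: 0.85
position: [0.5941, 0.0831, 0.1322]
eef_rot: [-0.003, 0.707, 0.707, -0.003]
wrist_force: [-0.4, -0.8, -0.2]
grip_width: 0.998
finger_force: 0.0
```

```bash
cat > b.py <<'E'
from h import *
import sys
s=read_state(); print(s["t"],s["position"],s["wrist_force"],s["grip_width"])
for n in sys.argv[2:]:
    C=cam(n); save(C,n+sys.argv[1]+".png"); H=hsv(C); P=cloud(C); print(n)
    red=((H[...,0]<12)|(H[...,0]>172))&(H[...,1]>90)&(H[...,2]>60)
    blobs(C,red&(P[...,2]<.1)&(P[...,0]<.8),P,25)
E
python3 b.py 1 wrist
```

```text
0.85 [0.59412609 0.08306795 0.13222494] [-0.36126678 -0.80052978 -0.22621852] 0.998339051822294
wrist
[117.  81.] 1469 med [0.432 0.18  0.018] zmax 0.02 hsv [  5. 160. 139.]
[325. 211.] 440 med [0.6   0.087 0.071] zmax 0.073 hsv [  2. 121. 148.]
```

View pics/wrist1.png

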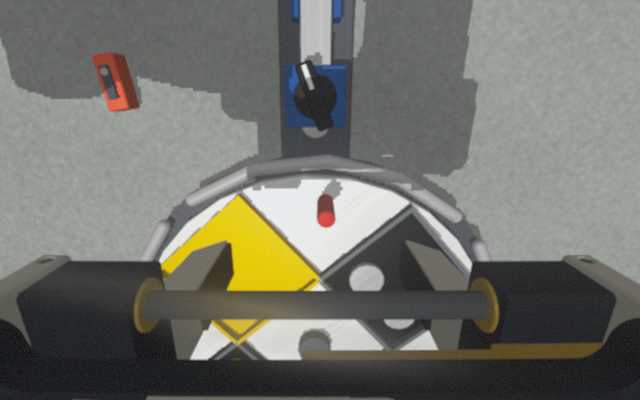

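The wrist view shows peg4 at (325,211), the knob around (316,97) on the blue bridge (288–346, 65–127), and a pad at (117,81).

```bash
cat > c.py <<'E'
from h import *
C=cam("wrist");H=hsv(C);P=cloud(C)
print("pegtop",onplane(C,[326,219],.072),"bridge corners",onplane(C,[[288,65],[346,65],[288,127],[346,125]],.04))
k=(H[...,2]<60)&(P[...,2]>.05)&(P[...,2]<.08)&(P[...,1]>.14)
p=P[k]; r=cv2.minAreaRect((p[:,:2]*1000).astype(np.float32)); print("knob",len(p),r, p.mean(0))
E
python3 c.py
```

```text
pegtop [[0.60208017 0.08133918 0.072     ]] bridge corners [[0.57404359 0.18943517 0.04      ]
 [0.61645575 0.18941973 0.04      ]
 [0.57290725 0.14502723 0.04      ]
 [0.61764776 0.14655943 0.04      ]]
knob 912 ((591.353759765625, 167.3174591064453), (12.013362884521484, 45.858028411865234), 20.659379959106445) [0.59283496 0.16429912 0.06529129]
```

jog_arm(motion=[[[0.6,-0.05,-3],0,-1],[[0,0,-3],0,-1],[[0,0,-2.6],0,-1],[[0,0,0],0,1],[[0,0,0],0,1],[[0,0,0],0,1],[[0,0,0],0,1],[[0,0,0],0,1]], grip_force=6)

```text
t: 1.75
position: [0.6037, 0.0825, 0.0521]
eef_rot: [0.001, 0.707, 0.707, 0.001]
wrist_force: [0.9, -0.6, 0.8]
grip_width: 0.617
finger_force: 0.0
```

jog_arm(motion=[[[0,0,0],0,1],[[0,0,0],0,1],[[0,0,0],0,1],[[0,0,0],0,1],[[0,0,0],0,1]])

```text
t: 2.25
position: [0.6028, 0.0825, 0.0506]
eef_rot: [-0.0, 0.707, 0.707, -0.0]
wrist_force: [-0.3, -0.2, 0.4]
grip_width: 0.181
finger_force: 0.0
```

jog_arm(motion=[[[0,0,0],0,1],[[0,0,0],0,1],[[0,0,0],0,1]], grip_force=6)

```text
t: 2.55
position: [0.6029, 0.0825, 0.0506]
eef_rot: [-0.0, 0.707, 0.707, -0.0]
wrist_force: [0.0, -0.0, -0.3]
grip_width: 0.15
finger_force: 6.0
```

jog_arm(motion=[[[-1.56,0.02,0],6,1],[[-1.56,-0.14,0],6,1],[[-1.53,-0.31,0],6,1],[[-1.48,-0.46,0],6,1],[[-1.44,-0.61,0],6,1],[[-1.36,-0.76,0],6,1],[[-1.27,-0.9,0],6,1],[[-1.36,-1.21,0],7,1]])

```text
t: 3.35
position: [0.4864, 0.0396, 0.0509]
eef_rot: [-0.001, 0.348, 0.938, 0.0]
wrist_force: [-0.4, 2.2, 0.4]
grip_width: 0.15
finger_force: 6.0
```

jog_arm(motion=[[[0,0,0],0,1],[[0,0,0],0,1],[[0,0,0],0,1]])

```text
t: 3.65
position: [0.4865, 0.0396, 0.0507]
eef_rot: [-0.001, 0.351, 0.936, 0.0]
wrist_force: [-4.4, 4.1, 2.9]
grip_width: 0.148
finger_force: 6.0
```

```bash
python3 b.py 2 wrist scene side
```

```text
3.65 [0.4864867  0.03961669 0.05065984] [-4.42957001  4.06177047  2.88710812] 0.14768942094890375
wrist
[423.  19.] 1280 med [0.43  0.162 0.019] zmax 0.02 hsv [  5. 160. 152.]
[316. 260.] 1336 med [0.482 0.042 0.065] zmax 0.073 hsv [  1. 169. 110.]
scene
[370. 156.] 41 med [0.434 0.193 0.014] zmax 0.023 hsv [  4. 179.  86.]
[394. 156.] 81 med [0.45  0.266 0.014] zmax 0.021 hsv [  4. 171. 124.]
[265. 182.] 40 med [ 0.491 -0.171  0.059] zmax 0.074 hsv [  1.  212.5  79. ]
[411. 187.] 33 med [0.596 0.275 0.05 ] zmax 0.064 hsv [  0. 215.  80.]
[192. 195.] 75 med [ 0.467 -0.405  0.017] zmax 0.022 hsv [  4. 166. 146.]
[217. 196.] 84 med [ 0.486 -0.326  0.015] zmax 0.021 hsv [  4.  171.5 135. ]
[488. 234.] 431 med [0.789 0.476 0.021] zmax 0.059 hsv [  0. 220.  83.]
[346. 231.] 41 med [0.704 0.038 0.059] zmax 0.074 hsv [  0. 213.  91.]
[276. 244.] 38 med [ 0.703 -0.173  0.061] zmax 0.073 hsv [  1. 211.  89.]
side
[399. 150.] 80 med [ 0.459 -0.4    0.014] zmax 0.021 hsv [  4.  158.5 110.5]
[307. 157.] 33 med [ 0.695 -0.167  0.057] zmax 0.074 hsv [  1. 141.  91.]
[385. 161.] 75 med [ 0.479 -0.319  0.015] zmax 0.021 hsv [  4. 155. 102.]
[367. 178.] 30 med [ 0.484 -0.166  0.062] zmax 0.071 hsv [  1.  149.5  90. ]
[272. 199.] 41 med [0.697 0.045 0.059] zmax 0.072 hsv [  1. 139.  91.]
[337. 226.] 41 med [0.484 0.047 0.054] zmax 0.071 hsv [  1. 155.  75.]
[258. 272.] 52 med [0.591 0.281 0.056] zmax 0.066 hsv [  1. 163.  90.]
[151. 301.] 889 med [0.785 0.463 0.034] zmax 0.06 hsv [  1. 195.  72.]
[333. 280.] 121 med [0.425 0.189 0.017] zmax 0.021 hsv [  4. 145.  78.]
[311. 302.] 162 med [0.444 0.275 0.017] zmax 0.021 hsv [  4.  165.  116.5]
```

View pics/wrist2.png

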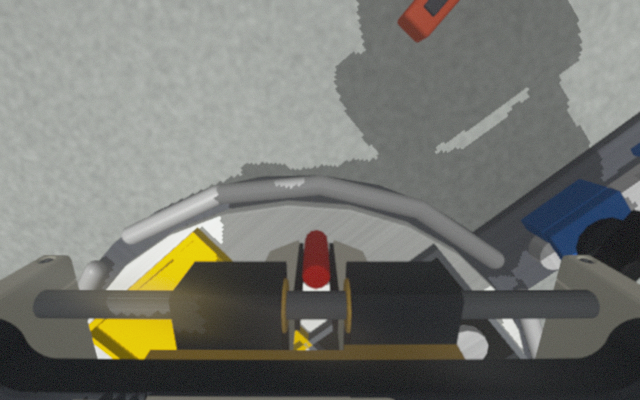

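jog_arm(motion=[[[0,0,0],0,-0.2],[[0,0,0],0,-0.2],[[0,0,3],0,-0.2],[[0,0,3.5],0,-0.2],[[2.6,3.2,2],-7.5,-0.2],[[2.6,3.2,0],-7.5,-0.2],[[2.6,3.2,0],-7,-0.2],[[2.6,3.2,0],-7,-0.2]])

```text
t: 4.6
position: [0.593, 0.1682, 0.1363]
eef_rot: [0.001, 0.576, 0.817, 0.001]
wrist_force: [0.4, 0.2, 0.0]
grip_width: 0.598
finger_force: 0.0
```

jog_arm(motion=[[[0,-4,0],0,-0.2],[[0,0,0],0,-0.2],[[0,0,0],0,-0.2]])

```text
t: 4.9
position: [0.5917, 0.1263, 0.1356]
eef_rot: [0.0, 0.574, 0.819, 0.0]
wrist_force: [-0.1, -0.5, -0.5]
grip_width: 0.601
finger_force: 0.0
```

```bash
python3 b.py 3 wrist; python3 c.py
```

```text
4.9 [0.59174949 0.12633165 0.13555698] [-0.08059683 -0.50544938 -0.51006456] 0.6011469344202542
wrist
[393.  12.] 560 med [0.591 0.271 0.064] zmax 0.066 hsv [  1. 176. 135.]
[151.  69.] 1392 med [0.432 0.181 0.019] zmax 0.02 hsv [  6. 152. 207.]
[169. 252.] 316 med [0.487 0.045 0.048] zmax 0.064 hsv [  2. 129. 115.]
pegtop [[0.59822068 0.12730627 0.072     ]] bridge corners [[0.53495172 0.21973876 0.04      ]
 [0.57494405 0.2342489  0.04      ]
 [0.54906442 0.17749426 0.04      ]
 [0.59073248 0.19422438 0.04      ]]
knob 837 ((591.0355834960938, 168.1610565185547), (11.821534156799316, 44.18910217285156), 20.57183074951172) [0.59121374 0.16697526 0.0651009 ]
```

View pics/wrist3.png

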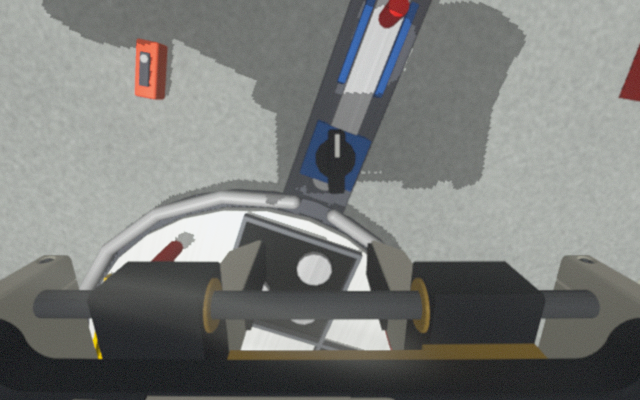

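The knob sits at (337,160), aligned with the hand's approach; the post is at (393,12). Gripping the knob.

jog_arm(motion=[[[-0.05,2.1,-2],0.5,-0.2],[[0,2.1,-2],0,-0.2],[[0,0,-2.5],0,-0.2],[[0,0,-2.4],0,-0.2],[[0,0,0],0,1],[[0,0,0],0,1],[[0,0,0],0,1],[[0,0,0],0,1]], grip_force=30)

```text
t: 5.8
position: [0.5919, 0.1689, 0.0484]
eef_rot: [0.001, 0.57, 0.822, 0.001]
wrist_force: [0.2, 0.5, 0.2]
grip_width: 0.301
finger_force: 0.0
```

jog_arm(motion=[[[0,0,0],0,1],[[0,0,0],0,1],[[0,0,0],0,1],[[0,0,0],0,1],[[0,0,0],0,1]])

```text
t: 6.3
position: [0.5921, 0.169, 0.0475]
eef_rot: [0.001, 0.57, 0.822, 0.001]
wrist_force: [3.6, 1.7, 3.9]
grip_width: 0.127
finger_force: 30.0
```

jog_arm(motion=[[[0,0,0.03],8,1],[[0,0,0.03],8,1],[[0,0,0.03],8,1],[[0,0,0.03],8,1],[[0,0,0.03],8,1],[[0,0,0.03],8,1],[[0,0,0.03],8,1],[[0,0,0.03],8,1]])

```text
t: 7.1
position: [0.5915, 0.1684, 0.049]
eef_rot: [0.001, 0.045, 0.999, -0.0]
wrist_force: [5.1, -0.5, -0.3]
grip_width: 0.126
finger_force: 30.0
```

jog_arm(motion=[[[0,0,0],3,1],[[0,0,0],0,1],[[0,0,0],0,1]])

```text
t: 7.4
position: [0.5915, 0.1684, 0.0491]
eef_rot: [0.001, 0.023, 1.0, -0.0]
wrist_force: [5.2, -0.4, -1.2]
grip_width: 0.129
finger_force: 30.0
```

```bash
python3 -c "
from h import *
s=read_state();q=s['eef_rot'];print(s['torque'],s['wrist_force'],R.from_quat([q[1],q[2],q[3],q[0]]).as_matrix()[:,1])"
```

```text
[-0.12986495 -0.98455701  0.00627727] [ 5.15920816 -0.37161877 -1.15305822] [ 4.53386580e-02  9.98971585e-01 -4.22435020e-04]
```

jog_arm(motion=[[[0,0,0],0,0],[[0,0,0],0,0],[[0,0,0],0,0],[[0,0,0],0,0],[[0,0,3],0,0],[[0.05,3,2],2.5,0],[[0,4,0],0,0],[[0,4,0],0,0]], grip_force=15)

```text
t: 8.2
position: [0.5918, 0.2797, 0.1003]
eef_rot: [0.001, 0.001, 1.0, 0.0]
wrist_force: [0.3, 0.5, 0.6]
grip_width: 0.501
finger_force: 0.0
```

jog_arm(motion=[[[0,0,0],0,0],[[0,0,-3],0,0],[[0,0,-2.2],0,0],[[0,0,0],0,1],[[0,0,0],0,1],[[0,0,0],0,1],[[0,0,0],0,1],[[0,0,0],0,1]])

```text
t: 9.0
position: [0.5922, 0.2783, 0.0485]
eef_rot: [0.001, 0.0, 1.0, -0.0]
wrist_force: [-0.4, -2.6, 3.6]
grip_width: 0.149
finger_force: 15.0
```

jog_arm(motion=[[[0,0,0],0,1]])

```text
t: 9.1
position: [0.5923, 0.2783, 0.0485]
eef_rot: [0.001, 0.0, 1.0, -0.0]
wrist_force: [-0.5, -3.6, 5.7]
grip_width: 0.144
finger_force: 15.0
```

Gripped the post. Push 30 mm, plus a little.

jog_arm(motion=[[[0,-0.6,0],0,1],[[0,-0.6,0],0,1],[[0,-0.6,0],0,1],[[0,-0.6,0],0,1],[[0,-0.5,0],0,1],[[0,0,0],0,1],[[0,0,0],0,1]])

```text
t: 9.8
position: [0.5921, 0.2497, 0.0485]
eef_rot: [0.001, 0.0, 1.0, 0.0]
wrist_force: [-0.9, -1.6, 7.3]
grip_width: 0.144
finger_force: 15.0
```

jog_arm(motion=[[[0,-0.2,0],0,1],[[0,-0.2,0],0,1],[[0,0,0],0,1],[[0,0,0],0,1]])

```text
t: 10.2
position: [0.5921, 0.2482, 0.0485]
eef_rot: [0.002, -0.0, 1.0, 0.002]
wrist_force: [1.1, 7.2, 5.6]
grip_width: 0.147
finger_force: 15.0
```

jog_arm(motion=[[[0,0,0],0,0.2],[[0,0,0],0,0.2],[[0,0,0],0,0.2],[[0,0,3],0,0.2],[[0,-2,2],0,0],[[0,-3,0],-2.5,0],[[0,-3,0],0,0],[[0,0.2,-2],0,0]], grip_force=40)

```text
t: 11.0
position: [0.5934, 0.1643, 0.0795]
eef_rot: [0.002, 0.024, 1.0, -0.0]
wrist_force: [1.0, 1.0, 0.6]
grip_width: 0.5
finger_force: 0.0
```

jog_arm(motion=[[[0,0,-1.5],0,0],[[0,0,-1.5],0,0],[[0,0,0],0,1],[[0,0,0],0,1],[[0,0,0],0,1],[[0,0,0],0,1],[[0,0,0],0,1],[[0,0,0],0,1]])

```text
t: 11.8
position: [0.592, 0.1683, 0.0481]
eef_rot: [0.001, 0.022, 1.0, 0.0]
wrist_force: [-0.3, 1.3, 4.8]
grip_width: 0.126
finger_force: 40.4
```

```bash
python3 -c "
from h import *
s=read_state();q=s['eef_rot'];print(s['torque'],s['wrist_force'],R.from_quat([q[1],q[2],q[3],q[0]]).as_matrix()[:,1])"; python3 b.py 4 scene side
```

```text
[0.39897436 0.00215484 0.00426285] [-0.34644334  1.27445664  4.79337101] [4.35096557e-02 9.99052622e-01 8.77049055e-04]
11.8 [0.59203252 0.16827107 0.04810041] [-0.34644334  1.27445664  4.79337101] 0.12590367266969546
scene
[364. 157.] 39 med [0.435 0.167 0.017] zmax 0.022 hsv [  4. 180. 131.]
[331. 171.] 43 med [0.491 0.04  0.056] zmax 0.072 hsv [  0. 216.  77.]
[265. 182.] 42 med [ 0.49  -0.171  0.055] zmax 0.072 hsv [  1.  213.5  78. ]
[403. 190.] 26 med [0.598 0.248 0.049] zmax 0.067 hsv [  1.  214.   70.5]
[192. 195.] 76 med [ 0.469 -0.404  0.017] zmax 0.022 hsv [  4.  164.5 144.5]
[217. 196.] 83 med [ 0.488 -0.326  0.016] zmax 0.022 hsv [  4. 171. 135.]
[489. 234.] 422 med [0.789 0.477 0.02 ] zmax 0.059 hsv [  0. 220.  81.]
[346. 231.] 41 med [0.704 0.038 0.06 ] zmax 0.073 hsv [  1. 213.  80.]
[276. 244.] 38 med [ 0.703 -0.173  0.059] zmax 0.074 hsv [  0.5 212.   88. ]
side
[385. 161.] 77 med [ 0.479 -0.319  0.015] zmax 0.022 hsv [  4. 155. 103.]
[367. 179.] 40 med [ 0.484 -0.165  0.059] zmax 0.072 hsv [  1.  145.   91.5]
[336. 225.] 45 med [0.485 0.047 0.058] zmax 0.073 hsv [  1. 140.  94.]
[264. 265.] 63 med [0.592 0.253 0.052] zmax 0.066 hsv [  1. 171.  76.]
[151. 301.] 887 med [0.785 0.463 0.035] zmax 0.06 hsv [  1. 195.  73.]
[333. 279.] 122 med [0.426 0.188 0.017] zmax 0.021 hsv [  4.  144.  127.5]
[311. 303.] 148 med [0.443 0.276 0.016] zmax 0.02 hsv [  4. 164.  85.]
```

jog_arm(motion=[[[0,0,-0.02],-8,1],[[0,0,-0.02],-8,1],[[0,0,-0.02],-8,1],[[0,0,-0.02],-8,1],[[0,0,-0.02],-8,1],[[0,0,-0.02],-8,1],[[0,0,-0.02],-8,1],[[0,0,-0.02],-8,1]])

```text
t: 12.7
position: [0.5923, 0.1686, 0.0468]
eef_rot: [0.001, 0.55, 0.835, 0.001]
wrist_force: [1.1, 2.9, 7.8]
grip_width: 0.126
finger_force: 40.6
```

jog_arm(motion=[[[0,0,0],-4,1],[[0,0,0],-4,1],[[0,0,0],-2,1],[[0,0,0],0,1],[[0,0,0],0,1]])

```text
t: 13.2
position: [0.5924, 0.1686, 0.0467]
eef_rot: [0.001, 0.619, 0.785, 0.001]
wrist_force: [0.1, 3.2, 5.2]
grip_width: 0.13
finger_force: 40.5
```

```bash
cat > t.py <<'E'
from h import *
s=read_state();q=s['eef_rot'];m=R.from_quat([q[1],q[2],q[3],q[0]]).as_matrix()
print(s['torque'],s['wrist_force'],np.degrees(np.arctan2(m[1,1],m[0,1])),s['finger_force'])
E
python3 t.py
```

```text
[ 0.62493926 -0.04483477  0.13960658] [0.06352935 3.18138215 5.16314144] 13.521081650829165 40.46604960366494
```

jog_arm(motion=[[[0,0,0],-3,1],[[0,0,0],0,1],[[0,0,0],0,1]])

```text
t: 13.5
position: [0.5924, 0.1686, 0.0466]
eef_rot: [0.001, 0.639, 0.769, 0.001]
wrist_force: [1.3, 3.6, 4.9]
grip_width: 0.127
finger_force: 40.4
```

```bash
python3 t.py
```

```text
[ 0.58719055 -0.06708055  0.13496562] [1.34138805 3.62073068 4.89233241] 10.519204480706609 40.36259444043026
```

jog_arm(motion=[[[0,0,0],-4,1],[[0,0,0],0,1],[[0,0,0],0,1]])

```text
t: 13.8
position: [0.5924, 0.1686, 0.0466]
eef_rot: [0.001, 0.665, 0.747, 0.001]
wrist_force: [1.0, 3.1, 5.9]
grip_width: 0.13
finger_force: 41.0
```

```bash
python3 t.py
```

```text
[ 0.66312907 -0.07439267  0.7002009 ] [1.03097481 3.09121331 5.93083208] 6.600800799237373 41.03435902392448
```

jog_arm(motion=[[[0,0,0],-4,1],[[0,0,0],0,1],[[0,0,0],0,1]])

```text
t: 14.1
position: [0.5924, 0.1684, 0.0466]
eef_rot: [0.001, 0.691, 0.723, 0.001]
wrist_force: [0.3, 2.8, 5.1]
grip_width: 0.13
finger_force: 43.1
```

```bash
python3 t.py
```

```text
[ 0.49302597 -0.15210946  1.01219253] [0.25321642 2.80733589 5.13587329] 2.638679119636137 43.09051847182218
```

jog_arm(motion=[[[0,0,0],5,0],[[0,0,0],0,0],[[0,0,0],0,0],[[0,0,0],0,0],[[0,0,4],0,0],[[-1,-1,4],0,0],[[-4,-1,4],-4,0],[[-4,0,4],-4,0]], grip_force=20)

```text
t: 14.9
position: [0.5098, 0.148, 0.196]
eef_rot: [-0.0, 0.712, 0.702, -0.001]
wrist_force: [-0.2, 1.1, 0.3]
grip_width: 0.499
finger_force: 0.0
```

jog_arm(motion=[[[-4,0,0],0,-0.2],[[0,0,0],0,-0.2],[[0,0,0],0,-0.2]])

```text
t: 15.2
position: [0.4706, 0.1491, 0.1957]
eef_rot: [0.0, 0.71, 0.704, -0.0]
wrist_force: [0.7, 0.3, 0.5]
grip_width: 0.597
finger_force: 0.0
```

```bash
cat >> b.py <<'E'
    if n=="wrist":
        m=((H[...,0]>=3)&(H[...,0]<13)&(H[...,1]>90)&(H[...,2]>60)&(P[...,2]<.06)).astype(np.uint8)
        m=cv2.morphologyEx(m,cv2.MORPH_CLOSE,np.ones((15,15)))
        for c in cv2.findContours(m,cv2.RETR_EXTERNAL,cv2.CHAIN_APPROX_NONE)[0]:
            if cv2.contourArea(c)>500:
                mm=np.zeros_like(m); cv2.drawContours(mm,[c],-1,1,-1)
                p=P[mm>0]; zt=np.percentile(p[:,2],90); p=p[abs(p[:,2]-zt)<.005]
                print("pad",c[:,0].mean(0).round(),"z",zt.round(4),cv2.minAreaRect((p[:,:2]*1000).astype(np.float32)))
        k=(H[...,2]<60)&(P[...,2]>.055)&(P[...,2]<.07)&(abs(P[...,1]-.168)<.03)&(abs(P[...,0]-.592)<.03)
        if k.sum()>100: print("knob",cv2.minAreaRect((P[k][:,:2]*1000).astype(np.float32)))
E
python3 b.py 5 wrist
```

```text
15.2 [0.47064458 0.14907339 0.19573223] [0.74885616 0.32988943 0.48604708] 0.5974141635285773
wrist
[290.  61.] 727 med [0.446 0.267 0.019] zmax 0.021 hsv [  5. 155. 158.]
[452.  80.] 385 med [0.588 0.247 0.063] zmax 0.066 hsv [  1. 156. 112.]
[275. 150.] 587 med [0.428 0.181 0.019] zmax 0.021 hsv [  6. 144. 209.]
[331. 281.] 199 med [0.485 0.045 0.051] zmax 0.068 hsv [  3. 136. 113.]
pad [275. 151.] z 0.0226 ((426.1129455566406, 179.42471313476562), (17.283933639526367, 43.41996383666992), 9.331990242004395)
pad [290.  61.] z 0.0223 ((444.8671569824219, 267.7475891113281), (43.017757415771484, 17.81081199645996), 11.667484283447266)
knob ((590.8516235351562, 168.1241912841797), (11.996434211730957, 44.86806869506836), 9.818201065063477)
```

View pics/wrist5.png

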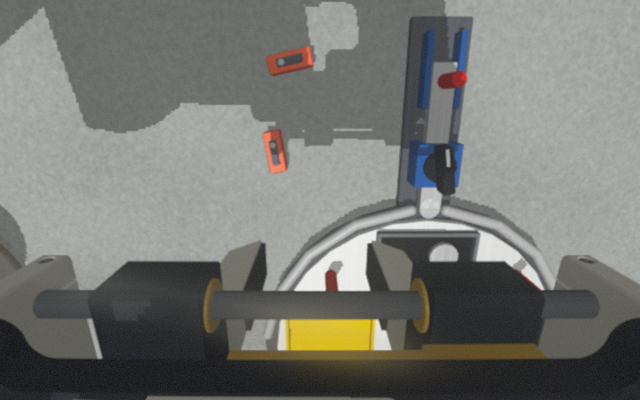

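Bar nose is in the notch at (430,207), knob at 9.8° (fully tight), pads at (275,151) and (290,61). Grasp the near pad.

jog_arm(motion=[[[-2.1,1.5,-3],5,-0.2],[[-2.1,1.6,-4],4.5,-0.2],[[0,0,-4],0,-0.2],[[0,0,-4],0,-0.2],[[0,0,0],0,-0.2],[[0,0,0],0,-0.2]], grip_force=20)

```text
t: 15.85
position: [0.4299, 0.1801, 0.0454]
eef_rot: [-0.001, 0.65, 0.76, -0.001]
wrist_force: [0.7, -0.1, 0.1]
grip_width: 0.6
finger_force: 0.0
```

```bash
python3 b.py 6 wrist
```

```text
15.85 [0.42987621 0.18005676 0.04539277] [ 0.71994946 -0.13008285  0.06655166] 0.5995939201356478
wrist
[369.  95.] 2002 med [0.444 0.268 0.019] zmax 0.02 hsv [  5. 161. 173.]
[627. 180.] 644 med [0.586 0.247 0.039] zmax 0.046 hsv [177. 165. 118.]
[312. 230.] 1505 med [0.426 0.187 0.019] zmax 0.02 hsv [  5. 157. 173.]
pad [312. 232.] z 0.0225 ((426.2422180175781, 179.51048278808594), (17.521516799926758, 43.53169250488281), 8.593330383300781)
pad [369.  95.] z 0.0224 ((444.68634033203125, 267.9564514160156), (44.09871292114258, 17.840438842773438), 11.515974998474121)
```

jog_arm(motion=[[[-0.35,0,-2],0,-0.2],[[0,0,-1.5],0,-0.2],[[0,0,0],0,1],[[0,0,0],0,1],[[0,0,0],0,1],[[0,0,0],0,1],[[0,0,0],0,1],[[0,0,0],0,1]])

```text
t: 16.7
position: [0.4262, 0.1802, 0.0113]
eef_rot: [0.0, 0.649, 0.76, 0.001]
wrist_force: [-0.3, -1.0, 4.6]
grip_width: 0.192
finger_force: 20.0
```

jog_arm(motion=[[[0,0,0],0,1],[[0,0,2],0,1],[[0,0,4],0,1],[[0,0,4],0,1],[[0,0,0],0,1]])

```text
t: 17.2
position: [0.4286, 0.1809, 0.1151]
eef_rot: [0.003, 0.649, 0.76, 0.004]
wrist_force: [-0.3, 1.0, -0.4]
grip_width: 0.189
finger_force: 20.0
```

jog_arm(motion=[[[1.4,-3.7,0],-4.5,1],[[1.4,-3.7,0],-4.3,1],[[1.4,-3.7,0],0,1],[[1.4,-3.7,0],0,1],[[1.4,-3.7,0],0,1],[[1.35,-3.7,0],0,1],[[0,0,0],0,1],[[0,0,0],0,1]])

```text
t: 18.0
position: [0.5086, -0.0424, 0.1097]
eef_rot: [-0.001, 0.707, 0.708, -0.0]
wrist_force: [-0.4, 1.1, -0.7]
grip_width: 0.193
finger_force: 20.0
```

```bash
python3 b.py 7 wrist; python3 t.py; python3 - <<'E'
from h import *
for n in ["wrist","scene","side"]:
    C=cam(n);H=hsv(C);P=cloud(C)
    y=(abs(H[...,0].astype(int)-26)<7)&(H[...,1]>130)&(H[...,2]>60)&(P[...,2]<.04)&(P[...,2]>.02)
    p=P[y]; print(n,len(p),np.percentile(p,[1,99],0),cv2.minAreaRect((p[:,:2]*1000).astype(np.float32)))
E
```

```text
18.0 [ 0.5086307  -0.0423767   0.10971071] [-0.44727101  1.0857263  -0.71100569] 0.19309574146072403
wrist
[280. 100.] 475 med [0.486 0.04  0.072] zmax 0.073 hsv [  1. 162. 145.]
[607. 105.] 1350 med [0.692 0.038 0.059] zmax 0.072 hsv [  1. 133. 119.]
[292. 344.] 71 med [ 0.486 -0.167  0.036] zmax 0.042 hsv [  3. 109. 108.]
[524. 349.] 304 med [ 0.691 -0.169  0.039] zmax 0.049 hsv [  1. 152. 108.]
[-0.03141344 -0.00479255 -0.00406469] [-0.03303571  0.41780092 -0.12369428] 0.162620811346744 20.000121295452118
wrist 9848 [[ 0.43207142 -0.08629338  0.02547543]
 [ 0.53692294 -0.01083391  0.03526655]] ((482.97711181640625, -50.16179275512695), (79.23799896240234, 110.47440338134766), 89.50283813476562)
scene 683 [[ 0.43420014 -0.11983857  0.02050647]
 [ 0.54159536 -0.01208891  0.03702769]] ((486.78717041015625, -81.33714294433594), (114.1688232421875, 140.94488525390625), 1.2853952646255493)
side 925 [[ 0.43410913 -0.11843491  0.02101851]
 [ 0.53761451 -0.00736619  0.03471543]] ((486.0095520019531, -62.01652526855469), (117.21977996826172, 105.90682220458984), 89.93319702148438)
```

View pics/wrist7.png

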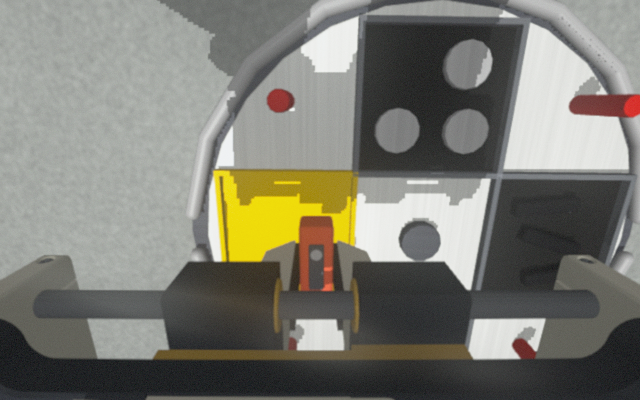

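The yellow tray spans x 0.432–0.539, y −0.119 to −0.010, squarely to the front; the pad in hand is at (317,250). Lowering.

jog_arm(motion=[[[0.3,0.2,-2.5],0,1],[[0,0,-2.5],0,1],[[0,0,-1.5],0,1],[[0,0,-0.5],0,1],[[0,0,0],0,1],[[0,0,0],0,1]])

```text
t: 18.8
position: [0.5127, -0.0396, 0.0415]
eef_rot: [0.001, 0.706, 0.709, 0.0]
wrist_force: [0.7, 0.5, -0.4]
grip_width: 0.19
finger_force: 20.0
```

jog_arm(motion=[[[0,0,-0.4],0,1],[[0,0,0],0,1],[[0,0,0],0,0.3],[[0,0,0],0,0.3],[[0,0,0],0,0.3],[[0,0,0],0,0.3],[[0,0,4],0,0.3],[[0,0,4],0,-0.2]])

```text
t: 19.6
position: [0.5113, -0.0397, 0.1167]
eef_rot: [-0.001, 0.706, 0.708, -0.001]
wrist_force: [0.8, 0.6, 0.2]
grip_width: 0.399
finger_force: 0.0
```

jog_arm(motion=[[[-0.8,3.8,1],-8,-0.2],[[-0.8,3.8,0],-8,-0.2],[[-0.8,3.8,0],-8,-0.2],[[-0.8,3.8,0],-8,-0.2],[[-0.8,3.8,0],-8,-0.2],[[-0.8,3.8,0],-8,-0.2],[[-0.8,3.8,0],-8,-0.2],[[-0.8,3.8,0],-8,-0.2]])

```text
t: 20.4
position: [0.4477, 0.2656, 0.1267]
eef_rot: [0.0, 0.975, 0.224, 0.0]
wrist_force: [1.4, 0.0, 0.2]
grip_width: 0.6
finger_force: 0.0
```

jog_arm(motion=[[[0,0,-2],-8,-0.2],[[0,0,-2],-6.5,-0.2],[[0,0,-2],0,-0.2],[[0,0,0],0,-0.2],[[0,0,0],0,-0.2]])

```text
t: 20.9
position: [0.4483, 0.2641, 0.0669]
eef_rot: [0.0, 0.995, 0.102, -0.0]
wrist_force: [0.1, -0.1, -0.0]
grip_width: 0.601
finger_force: 0.0
```

```bash
python3 b.py 8 wrist side; python3 t.py
```

```text
20.9 [0.44826048 0.26409243 0.06689491] [ 0.06737863 -0.11629133 -0.04675329] 0.6011469242577874
wrist
[400.   1.] 50 med [0.586 0.247 0.036] zmax 0.039 hsv [  2. 140. 111.]
[309. 221.] 1269 med [0.451 0.269 0.019] zmax 0.02 hsv [  5. 158. 165.]
pad [309. 223.] z 0.0224 ((445.116455078125, 268.0714111328125), (43.68092346191406, 17.312744140625), 10.606424331665039)
knob ((590.8652954101562, 167.97068786621094), (12.02770709991455, 46.97243881225586), 10.759103775024414)
side
[272. 199.] 41 med [0.697 0.045 0.059] zmax 0.071 hsv [  1. 141.  89.]
[339. 209.] 42 med [ 0.51  -0.023  0.043] zmax 0.047 hsv [  5. 183. 118.]
[336. 225.] 46 med [0.485 0.047 0.059] zmax 0.072 hsv [  1. 143.  90.]
[264. 264.] 52 med [0.592 0.253 0.058] zmax 0.065 hsv [  1. 164.  89.]
[152. 301.] 896 med [0.785 0.463 0.035] zmax 0.06 hsv [  1. 196.  71.]
[317. 304.] 32 med [0.429 0.269 0.016] zmax 0.02 hsv [  4.  147.5 120. ]
[ 0.03866279  0.13071059 -0.01588086] [-0.06227343  0.35240177  0.37089273] -78.30107210799031 0.0
```

jog_arm(motion=[[[-0.3,0.4,-2],-1,-0.2],[[0,0,-2],0,-0.2],[[0,0,-1.6],0,-0.2],[[0,0,0],0,-0.2],[[0,0,0],0,1],[[0,0,0],0,1],[[0,0,0],0,1],[[0,0,0],0,1]], grip_force=20)

```text
t: 21.8
position: [0.4457, 0.2683, 0.0115]
eef_rot: [-0.0, 0.996, 0.093, 0.001]
wrist_force: [-0.2, -0.1, 0.1]
grip_width: 0.302
finger_force: 0.0
```

jog_arm(motion=[[[0,0,0],0,1],[[0,0,0],0,1],[[0,0,0],0,1]])

```text
t: 22.1
position: [0.4454, 0.2682, 0.0111]
eef_rot: [-0.0, 0.996, 0.093, 0.0]
wrist_force: [-0.8, 0.3, 3.8]
grip_width: 0.192
finger_force: 20.0
```

jog_arm(motion=[[[0,0,2],0,1],[[0,0,4],0,1],[[0,0,4],0,1],[[0,0,0],0,1]])

```text
t: 22.5
position: [0.4481, 0.2694, 0.1156]
eef_rot: [-0.001, 0.996, 0.093, 0.005]
wrist_force: [0.9, -0.9, 0.1]
grip_width: 0.195
finger_force: 20.0
```

jog_arm(motion=[[[0.1,-3.5,0],8,1],[[0.1,-3.5,0],8,1],[[0.1,-3.5,0],8,1],[[0.1,-3.5,0],8,1],[[0.1,-3.5,0],8,1],[[0.1,-3.5,0],8,1],[[0.1,-3.5,0],8,1],[[0.1,-3.5,0],8,1]])

```text
t: 23.3
position: [0.4526, -0.0132, 0.11]
eef_rot: [-0.0, 0.793, 0.609, -0.0]
wrist_force: [0.5, -0.2, -0.4]
grip_width: 0.194
finger_force: 20.0
```

jog_arm(motion=[[[0.2,-2.9,0],8,1],[[0.2,0,0],7.3,1],[[0,0,0],0,1],[[0,0,0],0,1]])

```text
t: 23.7
position: [0.4568, -0.0406, 0.1101]
eef_rot: [-0.001, 0.708, 0.706, -0.0]
wrist_force: [0.0, 0.3, -0.8]
grip_width: 0.191
finger_force: 20.0
```

```bash
python3 b.py 9 wrist; python3 t.py
```

```text
23.7 [ 0.4567823  -0.04058655  0.11013969] [ 0.02636235  0.29784714 -0.78552373] 0.19116903673958166
wrist
[362. 103.] 508 med [0.484 0.04  0.072] zmax 0.073 hsv [  1. 165. 139.]
[389. 211.] 1146 med [ 0.508 -0.036  0.045] zmax 0.047 hsv [  7. 163. 159.]
pad [389. 212.] z 0.0483 ((511.4825134277344, -40.23629379272461), (17.518224716186523, 42.72440719604492), 0.44140830636024475)
[ 0.03825066 -0.02200361 -0.00924554] [ 0.60597221 -0.55622297 -1.48617934] -0.13699142323748945 19.989747405052185
```

View pics/wrist9.png

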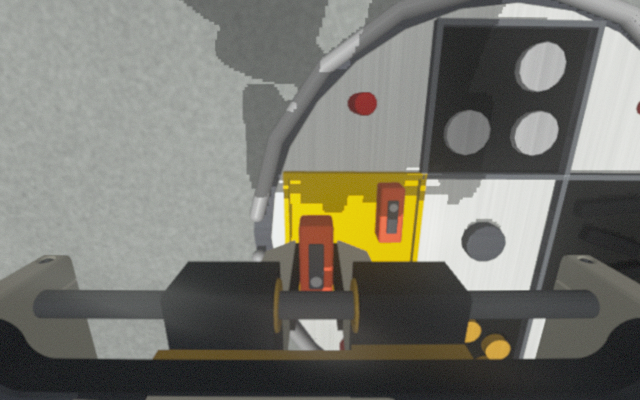

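Pad 1 lies flat in the tray at (389,212), the held pad is at (316,250) over the free outer half.

jog_arm(motion=[[[0.2,0.05,-2.5],0,1],[[0,0,-2.5],0,1],[[0,0,-1.5],0,1],[[0,0,-0.7],0,1],[[0,0,0],0,1],[[0,0,0],0,1]])

```text
t: 24.35
position: [0.4596, -0.0402, 0.0392]
eef_rot: [0.0, 0.707, 0.707, 0.0]
wrist_force: [1.4, 0.6, -0.2]
grip_width: 0.196
finger_force: 20.0
```

jog_arm(motion=[[[0,0,-0.2],0,1],[[0,0,0],0,1],[[0,0,0],0,0.3],[[0,0,0],0,0.3],[[0,0,0],0,0.3],[[0,0,0],0,0.3],[[0,0,4],0,0.3],[[0,0,4],0,-0.2]])

```text
t: 25.15
position: [0.4583, -0.0402, 0.1168]
eef_rot: [-0.001, 0.707, 0.707, -0.001]
wrist_force: [1.1, -0.4, 0.7]
grip_width: 0.394
finger_force: 0.0
```

jog_arm(motion=[[[0.2,-4.5,2],0,-0.2],[[0.2,-4.5,2],0,-0.2],[[0.2,-4.5,0],0,-0.2],[[0.3,-4.5,0],0,-0.2],[[0.3,-4.5,0],0,-0.2],[[0.3,-4.5,0],0,-0.2],[[0.3,-4.5,0],0,-0.2],[[0.3,-4.5,0],0,-0.2]])

```text
t: 25.95
position: [0.48, -0.4022, 0.1566]
eef_rot: [-0.0, 0.707, 0.707, 0.0]
wrist_force: [0.0, 0.1, 0.1]
grip_width: 0.598
finger_force: 0.0
```

jog_arm(motion=[[[0,-4.5,0],0,-0.2],[[0,0,0],0,-0.2],[[0,0,0],0,-0.2]])

```text
t: 26.25
position: [0.4796, -0.4457, 0.1557]
eef_rot: [-0.001, 0.708, 0.706, 0.0]
wrist_force: [0.1, 0.8, 0.0]
grip_width: 0.598
finger_force: 0.0
```

```bash
python3 b.py 10 wrist; python3 t.py
```

```text
26.25 [ 0.47957986 -0.44571413  0.15571925] [0.12242545 0.84947987 0.03478449] 0.5976648009950597
wrist
[316.  58.] 900 med [ 0.479 -0.33   0.019] zmax 0.021 hsv [  5. 156. 153.]
[296. 150.] 707 med [ 0.46  -0.407  0.019] zmax 0.021 hsv [  5. 150. 146.]
pad [296. 150.] z 0.0225 ((459.31890869140625, -408.7073974609375), (43.2446403503418, 17.793052673339844), 35.719242095947266)
pad [316.  58.] z 0.0223 ((479.2498779296875, -329.1005859375), (18.027578353881836, 43.21693801879883), 55.38920211791992)
[-0.00038445 -0.02288875 -0.0031048 ] [ 0.55434045  1.36218606 -0.42704332] -0.021096938083944115 0.0
```

View pics/wrist10.png

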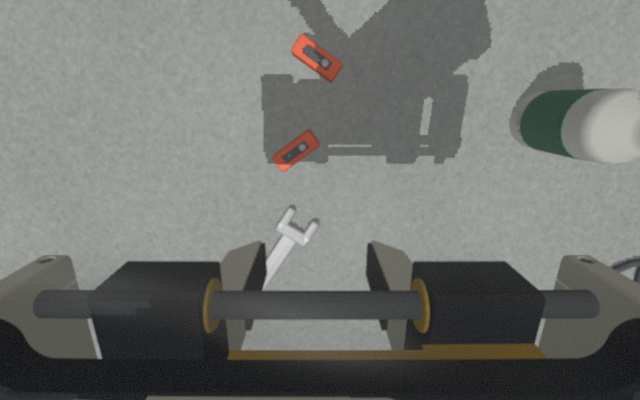

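Pads at (316,58) and (296,150); the spanner jaw at (290–317, 208–222) is close to the second. Take the further pad first.

jog_arm(motion=[[[0,2,0],7.9,-0.2],[[0,2,0],7.9,-0.2],[[0,2,0],7.9,-0.2],[[0,2,0],7.9,-0.2],[[0,2,-3],7.9,-0.2],[[0,1.7,-3],7.9,-0.2],[[0,0,-3],8,-0.2],[[0,0,0],0,-0.2]])

```text
t: 27.1
position: [0.4784, -0.3244, 0.0637]
eef_rot: [-0.003, 0.296, 0.955, 0.002]
wrist_force: [0.3, -0.7, 0.2]
grip_width: 0.601
finger_force: 0.0
```

```bash
python3 b.py 11 wrist; python3 t.py; python3 - <<'E'
from h import *
C=cam("scene")
C=cam("wrist"); save(C,"w11.png")
E
```

```text
27.1 [ 0.47843854 -0.32442255  0.06373353] [ 0.30644909 -0.73905658  0.1887166 ] 0.6012302483740147
wrist
[571. 105.] 2078 med [ 0.481 -0.177  0.063] zmax 0.073 hsv [  1. 143. 120.]
[313. 226.] 1255 med [ 0.473 -0.325  0.019] zmax 0.02 hsv [  5. 157. 149.]
[199. 254.] 707 med [ 0.447 -0.408  0.015] zmax 0.02 hsv [  5. 151. 119.]
pad [199. 254.] z 0.0195 ((448.23760986328125, -406.6125793457031), (31.274377822875977, 8.61009407043457), 53.175662994384766)
pad [313. 228.] z 0.0224 ((479.1732177734375, -329.0602722167969), (17.225553512573242, 43.57677459716797), 56.119083404541016)
pad [548. 105.] z 0.0561 ((480.91070556640625, -177.4449462890625), (4.980373859405518, 11.909955978393555), 61.8798828125)
[ 0.06762128 -0.04609508 -0.0134643 ] [-0.04079483  0.27082496 -0.07615527] 55.3353755434809 0.0
```

jog_arm(motion=[[[0.05,-0.4,-2],0.5,-0.2],[[0,0,-2],0,-0.2],[[0,0,-1.3],0,-0.2],[[0,0,0],0,-0.2],[[0,0,0],0,1],[[0,0,0],0,1],[[0,0,0],0,1],[[0,0,0],0,1]], grip_force=20)

```text
t: 28.05
position: [0.481, -0.3326, 0.0144]
eef_rot: [0.001, 0.293, 0.956, -0.0]
wrist_force: [0.2, 0.2, 0.2]
grip_width: 0.301
finger_force: 0.0
```

jog_arm(motion=[[[0,0,0],0,1],[[0,0,0],0,1],[[0,0,0],0,1]])

```text
t: 28.35
position: [0.4809, -0.3324, 0.014]
eef_rot: [0.0, 0.293, 0.956, -0.0]
wrist_force: [-0.1, 1.0, 3.2]
grip_width: 0.194
finger_force: 20.0
```

jog_arm(motion=[[[0,0,2],0,1],[[0,0,4],0,1],[[0,0,4],0,1],[[0,0,0],0,1]])

```text
t: 28.75
position: [0.4832, -0.3345, 0.1192]
eef_rot: [0.005, 0.293, 0.956, -0.002]
wrist_force: [-0.2, -0.4, -0.4]
grip_width: 0.193
finger_force: 20.0
```

jog_arm(motion=[[[0.3,3,0],-8,1],[[0.4,3,0],-8,1],[[0.4,3,0],-8,1],[[0.4,3,0],-8,1],[[0.4,3,0],-8,1],[[0.4,3,0],-8,1],[[0.4,3,0],-7.8,1],[[0.3,3,0],0,1]])

```text
t: 29.55
position: [0.5104, -0.0911, 0.1129]
eef_rot: [-0.0, 0.708, 0.706, -0.0]
wrist_force: [-0.3, -0.1, -0.7]
grip_width: 0.195
finger_force: 20.0
```

jog_arm(motion=[[[0,0,0],0,1],[[0,0,0],0,1]])

```text
t: 29.75
position: [0.5105, -0.092, 0.1132]
eef_rot: [-0.0, 0.706, 0.708, -0.0]
wrist_force: [-0.3, -0.9, 0.3]
grip_width: 0.196
finger_force: 20.0
```

```bash
python3 b.py 12 wrist; python3 t.py
```

```text
29.75 [ 0.51050178 -0.09202884  0.11315346] [-0.29373629 -0.87434367  0.28185344] 0.19568296775891691
wrist
[276.  15.] 696 med [0.487 0.036 0.071] zmax 0.073 hsv [  1. 152. 134.]
[612.  24.] 1266 med [0.691 0.036 0.053] zmax 0.069 hsv [  1. 144. 113.]
[247. 143.] 1230 med [ 0.462 -0.039  0.045] zmax 0.047 hsv [  7. 159. 161.]
[320. 144.] 1103 med [ 0.512 -0.039  0.045] zmax 0.047 hsv [  7. 164. 160.]
pad [320. 144.] z 0.0485 ((512.178466796875, -40.61416244506836), (42.88306427001953, 16.6456298828125), 89.79660034179688)
pad [246. 143.] z 0.0484 ((459.1607360839844, -40.8123664855957), (16.82097816467285, 42.963985443115234), 0.23089709877967834)
pad [603.  26.] z 0.0575 ((691.5923461914062, 37.028358459472656), (4.8731794357299805, 11.476661682128906), 8.639549255371094)
[ 0.0038785  -0.00849272 -0.02920209] [-0.87914665  0.48641285 -0.28095878] 0.1341401706315519 19.999823570251465
```

View pics/wrist12.png

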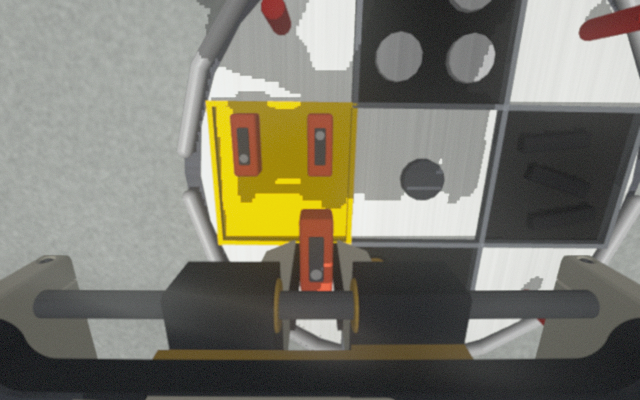

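Pads 1 and 2 lie flat at (320,144) and (247,143); held pad at (316,250). Lower it into the near-right half.

jog_arm(motion=[[[0.1,-0.15,-2.5],0,1],[[0,0,-2.5],0,1],[[0,0,-1.5],0,1],[[0,0,-0.5],0,1],[[0,0,0],0,1],[[0,0,0],0,1]])

```text
t: 30.4
position: [0.5122, -0.0946, 0.0443]
eef_rot: [0.001, 0.707, 0.707, 0.0]
wrist_force: [-0.6, 0.8, -0.9]
grip_width: 0.193
finger_force: 20.0
```

jog_arm(motion=[[[0,0.1,-0.35],0,1],[[0,0,0],0,1],[[0,0,0],0,0.3],[[0,0,0],0,0.3],[[0,0,0],0,0.3],[[0,0,0],0,0.3],[[0,0,4],0,0.3],[[0,0,4],0,0.2]])

```text
t: 31.2
position: [0.5109, -0.0926, 0.1202]
eef_rot: [-0.001, 0.707, 0.708, -0.001]
wrist_force: [0.9, -1.1, 0.1]
grip_width: 0.383
finger_force: 0.0
```

jog_arm(motion=[[[-0.6,-3.9,0],-7.75,0.2],[[-0.6,-3.9,0],-7.75,0.2],[[-0.6,-3.9,0],-7.75,0.2],[[-0.7,-3.9,0],-7.75,0.2],[[-0.7,-3.9,0],-7.75,0.2],[[-0.7,-3.9,0],-7.75,0.2],[[-0.7,-3.9,0],-7.75,0.2],[[-0.6,-3.9,0],0,0.2]])

```text
t: 32.0
position: [0.4591, -0.4064, 0.1202]
eef_rot: [-0.0, 0.952, 0.306, 0.0]
wrist_force: [0.1, 0.4, -1.1]
grip_width: 0.401
finger_force: 0.0
```

jog_arm(motion=[[[0,0,-2],0,0.2],[[0,0,-1],0,0.2],[[0,0,0],0,0.2],[[0,0,0],0,0.2]])

```text
t: 32.4
position: [0.46, -0.404, 0.0903]
eef_rot: [-0.0, 0.951, 0.308, -0.0]
wrist_force: [1.0, 1.5, 0.7]
grip_width: 0.403
finger_force: 0.0
```

```bash
python3 b.py 13 wrist; python3 t.py
```

```text
32.4 [ 0.46004242 -0.40402061  0.09033989] [0.96626749 1.50532264 0.71795581] 0.40264935308992844
wrist
[320. 212.] 1031 med [ 0.464 -0.405  0.019] zmax 0.021 hsv [  5. 151. 199.]
pad [320. 213.] z 0.0225 ((459.6465759277344, -408.7147216796875), (43.47770309448242, 17.3284912109375), 35.5527458190918)
[0.047527   0.10638166 0.0104857 ] [-0.23902642 -0.1196218   0.31678198] -54.07919753974071 0.0
```

View pics/wrist13.png

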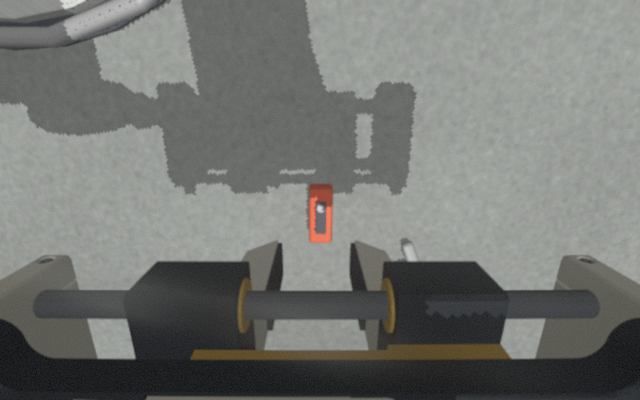

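The pad is at (320,212) between the fingers; the spanner jaw at (406,240) is ~65 mm aside, so it is clear.

jog_arm(motion=[[[-0.05,-0.4,-3],0,0.2],[[0,0,-2.5],0,0.2],[[0,0,-2.2],0,0.2],[[0,0,0],0,0.2],[[0,0,0],0,1],[[0,0,0],0,1],[[0,0,0],0,1],[[0,0,0],0,1]], grip_force=20)

```text
t: 33.25
position: [0.46, -0.4095, 0.0149]
eef_rot: [0.001, 0.951, 0.308, 0.001]
wrist_force: [0.0, 1.1, 6.1]
grip_width: 0.189
finger_force: 20.0
```

jog_arm(motion=[[[0,0,2],0,1],[[0,0,4],0,1],[[0,0,4.5],0,1],[[0,0,0],0,1]])

```text
t: 33.65
position: [0.4618, -0.4117, 0.1254]
eef_rot: [0.006, 0.951, 0.308, 0.003]
wrist_force: [0.2, -0.1, -0.1]
grip_width: 0.193
finger_force: 20.0
```

jog_arm(motion=[[[0,4,0],7.7,1],[[0,4,0],7.7,1],[[0,4,0],7.7,1],[[0,4,0],7.7,1],[[0,4,0],7.7,1],[[0,4,0],7.8,1],[[0,4,0],7.8,1],[[-0.2,4,0],0,1]])

```text
t: 34.45
position: [0.457, -0.0874, 0.1182]
eef_rot: [0.0, 0.706, 0.708, 0.0]
wrist_force: [1.3, 0.4, -0.2]
grip_width: 0.191
finger_force: 20.0
```

jog_arm(motion=[[[0,0,0],0,1],[[0,0,0],0,1],[[0,0,0],0,1]])

```text
t: 34.75
position: [0.4575, -0.0898, 0.1183]
eef_rot: [0.0, 0.708, 0.707, 0.0]
wrist_force: [1.4, -0.5, -0.4]
grip_width: 0.19
finger_force: 20.0
```

```bash
python3 b.py 14 wrist; python3 t.py
```

```text
34.75 [ 0.45754905 -0.08980286  0.11827919] [ 1.44992676 -0.50393708 -0.41717545] 0.19008226235694517
wrist
[362.  19.] 725 med [0.484 0.037 0.071] zmax 0.073 hsv [  1. 153. 140.]
[318. 145.] 1041 med [ 0.458 -0.038  0.045] zmax 0.047 hsv [  7. 164. 154.]
[390. 146.] 1220 med [ 0.508 -0.039  0.045] zmax 0.047 hsv [  7. 164. 152.]
[384. 209.] 1072 med [ 0.507 -0.086  0.045] zmax 0.047 hsv [  7. 166. 158.]
pad [318. 146.] z 0.0485 ((458.7550354003906, -40.500038146972656), (42.54042053222656, 16.66649055480957), 89.43981170654297)
pad [388. 176.] z 0.0483 ((511.0125732421875, -65.60673522949219), (92.94532012939453, 18.321372985839844), 88.82937622070312)
[-0.01976116  0.02779609 -0.01310242] [ 0.43210218  0.12498279 -0.13058003] -0.12886394029932913 19.99943107366562
```

jog_arm(motion=[[[0.05,0,-2.5],0,1],[[0,0,-2.5],0,1],[[0,0,-1.5],0,1],[[0,0,-0.8],0,1],[[0,0,0],0,1],[[0,0,0],0,1]])

```text
t: 35.4
position: [0.4582, -0.0895, 0.0456]
eef_rot: [0.0, 0.708, 0.706, 0.0]
wrist_force: [-0.8, 0.7, -0.0]
grip_width: 0.192
finger_force: 20.0
```

jog_arm(motion=[[[0.05,-0.1,-0.4],0,1],[[0,0,0],0,1],[[0,0,0],0,0.3],[[0,0,0],0,0.3],[[0,0,0],0,0.3],[[0,0,0],0,0.3],[[0,0,4],0,0.3],[[0,0,4],0,0.3]])

```text
t: 36.2
position: [0.4574, -0.0896, 0.1213]
eef_rot: [-0.002, 0.707, 0.707, -0.001]
wrist_force: [0.5, -0.6, 0.1]
grip_width: 0.35
finger_force: 0.0
```

jog_arm(motion=[[[-0.5,-3,4],0,0.3],[[0,-4,3],0,0.3],[[0,-4,0],0,0.3],[[0,-2,0],0,0.3],[[0,0,0],0,0.3],[[0,0,0],0,0.3],[[0,0,0],0,0.3],[[0,0,0],0,0.3]])

```text
t: 37.0
position: [0.4533, -0.2186, 0.1909]
eef_rot: [-0.0, 0.707, 0.707, 0.0]
wrist_force: [0.9, 1.3, 0.1]
grip_width: 0.351
finger_force: 0.0
```

```bash
python3 b.py 15 wrist scene side; python3 t.py
```

```text
37.0 [ 0.4532929  -0.21856419  0.19089376] [0.88416894 1.31137274 0.07397542] 0.3513548493261439
wrist
[323.   6.] 244 med [ 0.458 -0.061  0.045] zmax 0.046 hsv [  7. 170. 225.]
[385.   6.] 273 med [ 0.51  -0.061  0.044] zmax 0.046 hsv [  8. 168. 154.]
[322.  43.] 797 med [ 0.458 -0.09   0.045] zmax 0.047 hsv [  7. 163. 163.]
[382.  45.] 897 med [ 0.507 -0.091  0.045] zmax 0.047 hsv [  7. 164. 155.]
[350. 142.] 237 med [ 0.482 -0.171  0.072] zmax 0.073 hsv [  1. 153. 138.]
[578. 144.] 643 med [ 0.69  -0.174  0.061] zmax 0.072 hsv [  1. 128. 114.]
pad [383.  35.] z 0.048 ((510.66168212890625, -84.58978271484375), (56.67512893676758, 18.15060806274414), 89.34606170654297)
pad [322.  35.] z 0.048 ((457.4330139160156, -83.9689712524414), (55.05522918701172, 17.50533676147461), 88.68920135498047)
scene
[304. 171.] 80 med [ 0.467 -0.04   0.042] zmax 0.048 hsv [  4. 183. 130.]
[331. 171.] 44 med [0.492 0.04  0.054] zmax 0.075 hsv [  0. 215.  72.]
[290. 174.] 72 med [ 0.467 -0.088  0.042] zmax 0.047 hsv [  4.  184.   98.5]
[265. 182.] 44 med [ 0.49  -0.171  0.056] zmax 0.073 hsv [  0.5 216. 
[... 434 characters left out ...]
10.  87.]
side
[307. 157.] 34 med [ 0.696 -0.167  0.059] zmax 0.071 hsv [  1.  146.   87.5]
[367. 180.] 38 med [ 0.483 -0.165  0.052] zmax 0.072 hsv [  1. 149.  79.]
[343. 202.] 143 med [ 0.51  -0.057  0.043] zmax 0.048 hsv [  5. 176.  90.]
[272. 199.] 41 med [0.696 0.045 0.059] zmax 0.072 hsv [  1. 142.  88.]
[360. 208.] 150 med [ 0.457 -0.058  0.043] zmax 0.048 hsv [  5.  178.5 117.5]
[337. 225.] 57 med [0.486 0.046 0.054] zmax 0.072 hsv [  1. 154.  77.]
[264. 264.] 51 med [0.591 0.253 0.057] zmax 0.067 hsv [  1. 165.  86.]
[151. 301.] 889 med [0.785 0.463 0.035] zmax 0.06 hsv [  1. 195.  70.]
[0.02574966 0.06414634 0.00836941] [-0.43996395  0.72774239  0.48973794] 0.015758317266468664 0.0
```

View pics/wrist15.png

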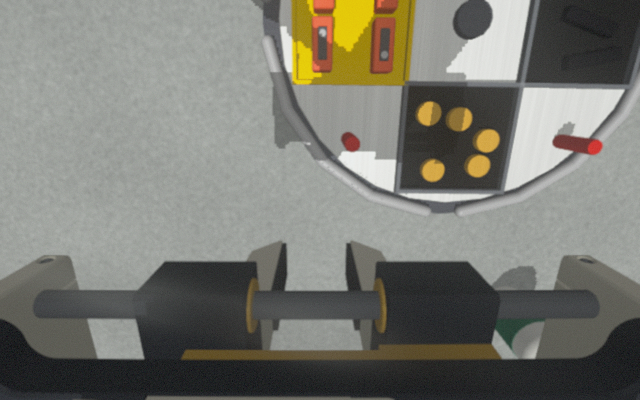

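View pics/scene15.png

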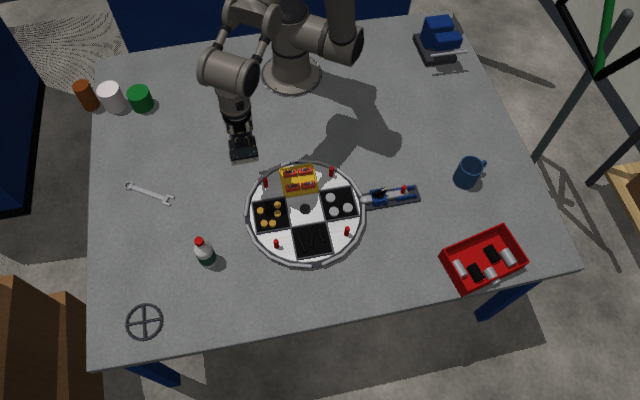

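All four pads lie flat in the tray (wrist (322,43), (382,45) and above). No pad is left on the bench, and the bottle, mug and spanner haven't moved.

```bash
python3 -c "
from workcell import job_done; print(job_done())"
```

```text
the job is handed in; nothing more can be done
None
```

The job is handed in: the yellow tray faces the front, the index bar is fully in and clamped tight, and all four brake pads on the bench lie flat in the tray. The bottle, mug and spanner were left where they stood. No verdict came back at hand-in.

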